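# Set a fermenting jar's lid to vent

### The job

Stand the red-lidded jar upright in the square pocket of the blue jar holder, all the way down. Then screw its lid clockwise until it bottoms out, back it off a quarter turn so that the jar can vent, and finish while still gripping the lid, with the jar seated in the holder. Leave the other jars, the cans, the bottle and the spoon where they are, and never tip the jar over.

Things in the scene. Friction and masses are not known exactly. Their poses are not given: they have to be found in the camera images.
- jar: Square white stoneware jar, yellow labels on its +x and -x sides, RED screw lid; 0.3 to 0.65 kg in all. Body 60 x 60 mm with a flat shoulder 76 mm above the underside; its lowest 10 mm taper to 51 mm square, as a lead-in. A 42 mm neck rises from the shoulder into the lid. Origin: centre of the underside; z up, x and y square to the sides. It may be carried by its lid.
- lid: The jar's red ribbed lid, 50 mm diameter, 30 mm tall; a white stripe on top runs from the centre along its +x. Origin: centre of its lower edge; bottomed out, it lies 86 mm above the jar's underside and lid x = jar x. Already started on the thread; rises 4 mm per turn unscrewed. Turns at about 0.1 N m; a jar not held by the holder just turns along with it.
- lid_grip (a point): Point on the lid's axis 17 mm above the lid's lower edge, 103 mm above the jar's underside when screwed fully down: the height at which to grip it. Fingertips have 27 mm from here down to the jar's shoulder.
- lid_turn (a joint): Turn of the lid on the jar, rad: 0 = bottomed out on a hard stop; grows as it is unscrewed (anticlockwise from above). Starts between 2.6 and 3.8. A quarter turn back from the stop is 1.57.
- holder: Jar holder fixed to the table: aluminium plate 130 (x) x 110 (y) mm, 8 mm thick, with a blue square pocket 65 mm wide inside; its 6 mm walls rise 30 mm from the pocket's floor to a flared lip ending 50 mm above the table. The jar fits at any of four square orientations (sides parallel). Origin: underside of the plate at the pocket's centre; x, y square to the pocket.
- holder_floor (a point): Centre of the pocket's floor, 8 mm above the table; same axes as the holder. The fully seated jar's origin lies here.
- jar_green: Green-lidded, square white stoneware jar, same sizes as the red-lidded jar (60 x 60 mm, 116 mm tall over its lid), its lid shut tight; a bystander. Origin: centre of its underside, z up.
- jar_black: Black-lidded, square white stoneware jar, same sizes as the red-lidded jar (60 x 60 mm, 116 mm tall over its lid), its lid shut tight; a bystander. Origin: centre of its underside, z up.
- sauce: Amber sauce bottle with red cap, 60 mm diameter, 200 mm tall; a bystander. Origin: centre of its underside.
- can_a: Food can with a green label, 74 mm diameter, 100 mm tall; a bystander. Origin: centre of its underside.
- can_b: Food can with a yellow label, 74 mm diameter, 100 mm tall; a bystander. Origin: centre of its underside.
- spoon: Spoon 200 mm long lying on the table along its local x; a bystander. Origin: underneath its middle.

How it is judged:
By the outcome, as a careful person would: the job done as asked, in the order asked, and still so for the second after the job is handed in, while the arm keeps its last pose, push and grip.
It also fails if it takes over 64 s, if anything falls off the work surface, if the arm or the gripper's body presses on something with over 40 N, if the wrist force passes 120 N, or if a joint passes its speed limit or range.

### The arm

A 6-joint arm with a two-finger parallel gripper is mounted at the origin on the work surface. World frame = base frame: x ahead of the robot, y to its left, z up, the work surface at z = 0. Lengths are in m, angles in rad, forces in N, time in s.
With the tool pointing down it reaches from about 0.375 to 0.9 m from the base axis. Payload 3.1 kg.
Tool frame: the origin (TCP) lies midway between the tips of the shut fingers; the grasp point (between the pads) lies 19 mm behind it; x points along the fingers, y is the direction in which the jaws open and shut, and the axes are right-handed (so a half turn about x gives the same grasp; the last joint's range is limited). The gripper opens to 87 mm and grips with 3 to 60 N. Pads are 19 mm wide; open, the fingers measure 117 mm over their backs; the gripper's body (75 mm by 190 mm) begins 51 mm behind the grasp point.
Start: joints at [1.165, 0.527, 1.433, -0, 1.181, -0.178], TCP at [0.14, 0.609, 0.223] pointing down, gripper open.
Joint ranges: [-3.08, 3.08], [-0.75, 2.2], [0.22, 2.44], [-1.43, 4.57], [0, 2.65], [-2.85, 2.85]. Speed limits (rad/s): [2.79, 2.79, 3.14, 3.14, 3.14, 3.14].

### API

Orientations are given as a unit quaternion [x, y, z, w].
In Python, from rig import get_obs, imaging, robot gives the robot as it stands.
- The arm moves only by the shell command python3 -m inch 'ROWS' [FORCE]. ROWS is JSON, a list of rows, each a list of 3 entries, a list of its own where there are three numbers: the finger opening in mm, from 0 to 87, then the shift along the tool's x, y, z in mm, then the turn, a rotation vector about the tool's x, y, z in degrees. In form: [[grip, [dx, dy, dz], [wx, wy, wz]], ...]. A call has 1 to 12 rows; each row shifts and turns the pose as measured when the row begins, along the tool's axes as they then stand; what a row does not reach is not made up. A row lasts 1/8 s, in which the tool goes at most 62.5 mm and 10.7 degrees, less where a joint would pass 70% of its speed; a pose out of reach is approached as far as the arm can. A call with a gripper value outside its range is refused whole. The fingers move at their own pace and stop on an object; FORCE is the grip in N (left out, the last holds). Time passes only in rows, so rows that do not move let the fingers close. It gives the time, the measured TCP pose, the force and the opening at its end, in the units of the state.
- get_obs(): the state, without advancing time (a new reading comes with each control period).
- imaging.camera(name): name is "scene" or "top" or "wrist"; returns the picture (400x640x3 uint8, red, green, blue); there is no depth.
- imaging.camera_params(name): a dict with "camera_matrix" (3x3 intrinsics, pixels), "xyz" and "rotation" of the camera in the world. Camera axes: x right, y down, z forward; pixel columns grow to the right and rows downward; lengths in m; the calibration is good to about 2 mm. The wrist camera is an equidistant fisheye: a pixel r from the principal point sees the ray r / f radians off the axis. A picture is of the moment at which its call begins: read the wrist's pose just before it. camera_params takes no time and is no camera call; for the wrist camera it gives the pose at the moment of the call.
- robot.hand_in(): hands the job in, once; it reports no verdict.
Trained networks look in the newest picture that a camera, given by its name, has taken for a name from the list of things; names that differ only in an ending like _2 or _b are one class to them, and where a whole thing is asked for, a point or a joint stands for the part that bears it (a point fixed in the world has none). Each returns a list of dicts, best first, with "confidence" (0 to 1); they miss things now and then, are a little off and sometimes report something else, mostly with a low value. They report only what shows in the picture. A call takes as long as a camera call.
- imaging.cut_out(camera, target): "pixels" (400x640 bool, what is visible of it) and "box" ([centre column, centre row, width, height] in pixels, round what is visible of it).
- imaging.tip_of(camera, target): "pixel" ([column, row] in pixels: a listed point, or the origin of a listed thing).
The state is a dict: "time": time; "q": joint angles; "joint_velocities": joint speeds; "joint_torque": joint torques, N m; "position": TCP position; "tool_rot": TCP orientation; "ft_force": force on the tool from outside, world axes, zero at the start; "moment": the same for the moment, N m; "grip_width": finger opening in m.
Only numpy, scipy, OpenCV 4.12 (cv2) and the standard library are available. Lean on these libraries where they do the work, as an engineer would, in place of code of your own. Each camera call takes 0.05 s, during which the arm holds its last target. There are 200 camera calls.

## Working session

There is one attempt and no reset: what is moved stays moved. The work goes in short steps, Python scripts to look and compute and a shell command to move; the robot and the scene stay as the last step left them, time stands still between calls to the robot, and variables do not carry over. Pictures are saved under pics/ and viewed, about 8 in all and at most 12, crops included, and the job is handed in when it is done.

```bash
mkdir -p pics; ls
python3 - <<'E'
from rig import get_obs, imaging, robot
import cv2,numpy as np
print(get_obs())
for n in ("scene","top"):
    im=imaging.camera(n); cv2.imwrite(f"pics/{n}0.png",im[:,:,::-1])
    p=imaging.camera_params(n); print(n,np.round(p["camera_matrix"],1).tolist(),np.round(p["xyz"],4),np.round(p["rotation"],4).tolist())
    for t in ("jar","lid","holder","lid_grip","holder_floor","jar_green","jar_black","sauce"):
        print(t,[(np.round(d["pixel"],1).tolist(),round(d["confidence"],2)) for d in imaging.tip_of(n,t)[:3]],[(np.round(d["box"],1).tolist(),round(d["confidence"],2)) for d in imaging.cut_out(n,t)[:2]])
a=cv2.imread("pics/scene0.png");b=cv2.imread("pics/top0.png")
E
```

```text
pics
{'time': 0.0, 'q': array([ 1.16549848e+00,  5.28486512e-01,  1.43391046e+00, -1.18751383e-05,
        1.18134837e+00, -1.78511026e-01]), 'joint_velocities': array([ 0.0006135 , -0.00066762, -0.00199616,  0.00020654,  0.00179494,
        0.00010539]), 'joint_torque': array([-2.14909815e-03, -4.40039599e+01, -1.76588291e+01,  6.31267671e-02,
        5.82250650e-02, -1.39302292e-04]), 'position': array([0.14022049, 0.60832294, 0.22155652]), 'tool_rot': array([ 0.07927788,  0.70278072, -0.08073791,  0.70235011]), 'ft_force': array([ 0.19302909, -0.22972564, -0.21772376]), 'moment': array([-0.02771133,  0.04152181, -0.0304547 ]), 'grip_width': 0.08692079863346046}
scene [[376.9, 0.0, 311.0], [0.0, 376.9, 203.1], [0.0, 0.0, 1.0]] [ 1.166  -0.4436  0.9485] [0.8325, 0.423, -0.1611, -0.3194]
jar [([348.7, 181.3], 0.9)] [([350.9, 171.3, 22.5, 38.7], 0.59), ([366.3, 147.4, 54.2, 12.5], 0.54)]
lid [([347.4, 164.1], 0.63), ([343.6, 281.0], 0.52)] [([350.2, 159.8, 17.6, 15.7], 0.74)]
holder [([279.7, 221.7], 0.74), ([342.2, 278.6], 0.22)] [([282.6, 221.6, 39.5, 42.5], 0.92)]
lid_grip [([349.3
[... 391 characters left out ...]
.0, 316.3], [0.0, 403.3, 201.2], [0.0, 0.0, 1.0]] [0.3688 0.0301 1.1929] [0.7129, -0.697, 0.0581, -0.0516]
jar [([252.1, 224.7], 0.58)] [([246.8, 225.9, 21.4, 21.9], 0.55)]
lid [([243.1, 222.2], 0.88)] [([241.0, 223.1, 15.2, 19.1], 0.67)]
holder [([348.0, 217.8], 0.58)] [([348.8, 220.9, 49.3, 53.3], 0.79)]
lid_grip [([245.2, 223.2], 0.88)] [([242.1, 223.5, 15.8, 19.0], 0.87)]
holder_floor [([352.1, 218.9], 0.75)] [([351.9, 221.2, 52.9, 53.9], 0.62)]
jar_green [([279.0, 186.6], 0.74)] [([279.2, 184.1, 27.1, 33.1], 0.59)]
jar_black [([225.9, 183.6], 0.95)] [([223.3, 183.2, 29.4, 31.6], 0.77)]
sauce [([449.7, 168.4], 0.56)] [([460.2, 162.9, 39.6, 30.5], 0.86), ([242.4, 221.9, 14.9, 15.8], 0.3)]
```

View pics/scene0.png

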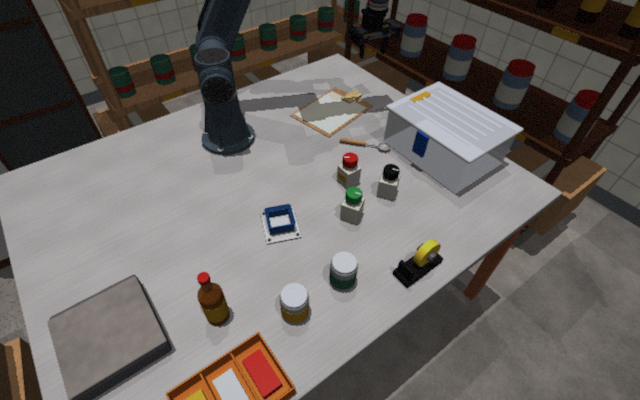

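View pics/top0.png

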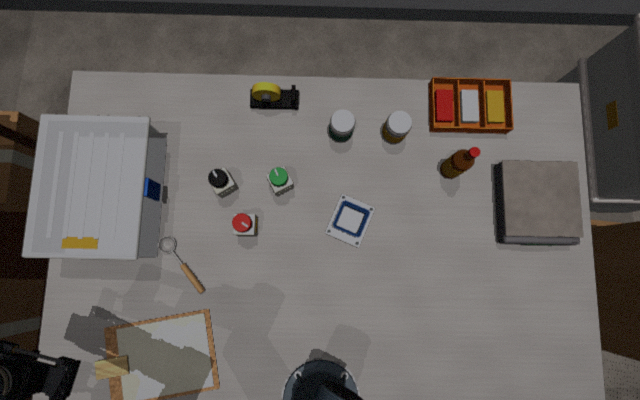

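The scene view shows the red-lidded jar at about (350,170), green at (353,205), black at (389,182) and the holder at (281,222). In the top view the red jar is at (245,224) and the holder at (350,220), rotated. Next I localize them numerically.

```bash
cat > h.py <<'E'
from rig import get_obs, imaging, robot
import cv2,numpy as np
from scipy.spatial.transform import Rotation as R
def cam(n):
    p=imaging.camera_params(n); r=np.array(p["rotation"],float)
    M=R.from_quat(r).as_matrix() if r.size==4 else r.reshape(3,3)
    return np.array(p["camera_matrix"]),np.array(p["xyz"]),M
def ray(c,px,fish=False):
    K,o,M=c; v=np.array([(px[0]-K[0,2])/K[0,0],(px[1]-K[1,2])/K[1,1],1.])
    if fish:
        t=np.hypot(v[0],v[1]); s=np.sin(t)/t if t>1e-9 else 1.; v=np.array([v[0]*s,v[1]*s,np.cos(t)])
    return o,M@v
def onz(c,px,z,fish=False):
    o,d=ray(c,px,fish); return o+d*(z-o[2])/d[2]
def proj(c,P,fish=False):
    K,o,M=c; v=(np.atleast_2d(P)-o)@M
    if fish:
        h=np.hypot(v[:,0],v[:,1]); t=np.arctan2(h,v[:,2]); v=np.c_[v[:,:2]*(t/np.maximum(h,1e-9))[:,None],np.ones(len(v))]
    return v[:,:2]/v[:,2:]*[K[0,0],K[1,1]]+K[:2,2]
E
python3 - <<'E'
from h import *
S,T=cam("scene"),cam("top")
for n,z,a,b in [("jar",0,(348.7,181.3),(252.1,224.7)),("lid",.0995,(347.4,164.1),(243.1,222.2)),("grip",.112,(349.3,157.3),(245.2,223.2)),("hold",.004,(279.7,221.7),(348,217.8)),("floor",.008,(278.2,223.6),(352.1,218.9)),("green",0,(350.7,215.5),(279,186.6)),("black",0,(388.2,195.7),(225.9,183.6))]:
    print(n,onz(S,a,z).round(3),onz(T,b,z).round(3))
print(proj(S,[[.14,.609,.223],[0,0,0]]),proj(T,[[.14,.609,.223],[0,0,0]]))
t=imaging.camera("top");
c=cv2.resize(t[160:260,200:400],None,fx=4,fy=4,interpolation=cv2.INTER_CUBIC)
cv2.imwrite("pics/topc.png",cv2.convertScaleAbs(c[:,:,::-1],alpha=1.4))
print(cam("wrist"))
E
```

```text
jar [ 0.474  0.231 -0.   ] [0.481 0.21  0.   ]
lid [0.482 0.209 0.099] [0.478 0.22  0.099]
grip [0.469 0.226 0.112] [0.474 0.212 0.112]
hold [ 0.488 -0.071  0.004] [ 0.507 -0.074  0.004]
floor [ 0.494 -0.081  0.008] [ 0.504 -0.086  0.008]
green [0.6   0.134 0.   ] [0.597 0.134 0.   ]
black [0.608 0.296 0.   ] [0.603 0.294 0.   ]
[[371.70045097  54.84566546]
 [228.15086591 137.72492517]] [[ 55.43994136 360.29913257]
 [319.61201462 398.65536526]]
(array([[309.70691629,   0.        , 319.9304908 ],
       [  0.        , 309.70691629, 199.3472531 ],
       [  0.        ,   0.        ,   1.        ]]), array([0.0636848 , 0.62621351, 0.38385689]), array([[ 0.22508167,  0.9330073 ,  0.28077681],
       [ 0.97433921, -0.21519106, -0.06599927],
       [-0.00115714,  0.28842708, -0.95750116]]))
```

View pics/topc.png

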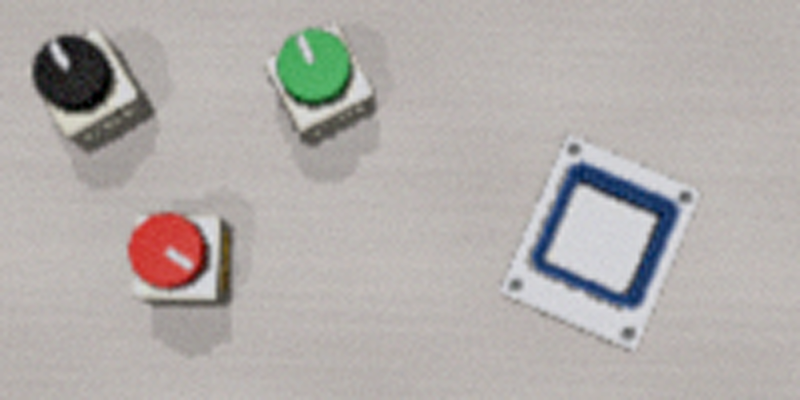

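The crop shows the red jar with its sides about parallel to the image. Its lid stripe points lower right from (168,250) and its yellow label is on the right side. The holder is turned about 24° in the image, at about (600,245). I'll move the wrist camera over the jar to measure it more precisely.

```bash
cat >> h.py <<'E'
def tgt(p,yaw=None):
    "shift (mm, tool axes) to world TCP p; turn about tool x (deg) to bring tool y to world yaw (mod 180)"
    o=get_obs(); M=R.from_quat(o["tool_rot"]).as_matrix(); d=M.T@(np.array(p)-o["position"])*1000
    y=np.degrees(np.arctan2(M[1,1],M[0,1]))
    print("t",round(o["time"],2),"pos",o["position"].round(4),"yaw_y",round(y,2),"q1,q6",o["q"][[0,5]].round(3),"grip",round(o["grip_width"]*1000,1),"F",o["ft_force"].round(1),"M",o["moment"].round(2))
    print("shift",d.round(1),"toolx",M[:,0].round(4))
    if yaw is not None: w=-((yaw-y+90)%180-90); print("wx",round(w,2))
E
python3 - <<'E'
from h import *
T=cam("top")
c=[np.array(onz(T,np.array(p)/4+[200,160],.008)) for p in [(575,135),(697,190),(632,350),(500,293)]]
c=np.array(c); print(c.round(4),c.mean(0)); 
for i in range(4): d=c[(i+1)%4]-c[i]; print(np.hypot(*d[:2]),np.degrees(np.arctan2(d[1],d[0])))
tgt([.25,.42,.26]); tgt([.42,.20,.24])
E
```

```text
[[ 0.5787 -0.0601  0.008 ]
 [ 0.5394 -0.1512  0.008 ]
 [ 0.4201 -0.1036  0.008 ]
 [ 0.4596 -0.0063  0.008 ]] [ 0.49943671 -0.08028188  0.008     ]
0.09926620978159999 -113.34129044806306
0.12843287766594533 158.22154172846663
0.10499618494343874 67.91135591809943
0.13069898364303514 -24.306696151427545
t 1.75 pos [0.1405 0.609  0.2225] yaw_y 77.01 q1,q6 [ 1.166 -0.179] grip 86.8 F [-0.2 -0.7 -0.1] M [ 0.04 -0.03 -0.04]
shift [ -37.5 -159.5  149.2] toolx [-0. -0. -1.]
t 1.75 pos [0.1405 0.609  0.2225] yaw_y 77.01 q1,q6 [ 1.166 -0.179] grip 86.8 F [-0.2 -0.7 -0.1] M [ 0.04 -0.03 -0.04]
shift [ -17.5 -335.7  364.3] toolx [-0. -0. -1.]
```

```bash
python3 -m inch '[[87,[-7.5,-32,30],[0,0,0]],[87,[-7.5,-32,30],[0,0,0]],[87,[-7.5,-32,30],[0,0,0]],[87,[-7.5,-32,30],[0,0,0]],[87,[-7.5,-32,30],[0,0,0]],[87,[3,-30,36],[0,0,0]],[87,[3,-30,36],[0,0,0]],[87,[3,-30,36],[0,0,0]],[87,[3,-30,36],[0,0,0]],[87,[3,-30,36],[0,0,0]],[87,[3,-26,35],[0,0,0]],[87,[0,0,0],[0,0,0]]]'
python3 - <<'E'
from h import *
tgt([.42,.2,.24])
c=cam("wrist"); im=imaging.camera("wrist"); cv2.imwrite("pics/w1.png",im[:,:,::-1])
for t,z in (("jar",0),("lid",.0877),("lid_grip",.1047)):
    for d in imaging.tip_of("wrist",t)[:2]: print(t,d["pixel"],d["confidence"],onz(c,d["pixel"],z,True).round(4))
    for d in imaging.cut_out("wrist",t)[:2]: print(np.round(d["box"],1),d["confidence"])
E
```

```text
time: 3.25
position: [0.4326, 0.1897, 0.2449]
tool_rot: [0.082, 0.699, -0.077, 0.706]
ft_force: [0.7, -0.1, 0.1]
grip_width: 0.0871
t 3.25 pos [0.4326 0.1897 0.2449] yaw_y 77.15 q1,q6 [ 0.173 -1.175] grip 87.1 F [ 0.7 -0.1  0.1] M [ 0.01 -0.01  0.04]
shift [  4.9   7.2 -14.6] toolx [ 0.0108  0.006  -0.9999]
jar [348.1, 192.0] 0.89 [0.476  0.2203 0.    ]
jar [164.6, 248.5] 0.71 [ 0.502 -0.079  0.   ]
lid [359.9, 213.7] 0.64 [0.4769 0.2251 0.0877]
lid [353.2, 192.0] 0.24 [0.4509 0.2225 0.0877]
[361.4 217.8  48.5  51.3] 0.95
lid_grip [360.3, 216.2] 0.8 [0.4731 0.2239 0.1047]
[362.4 218.7  48.   53.2] 0.93
[459.5  84.7 105.  107.2] 0.23
```

View pics/w1.png

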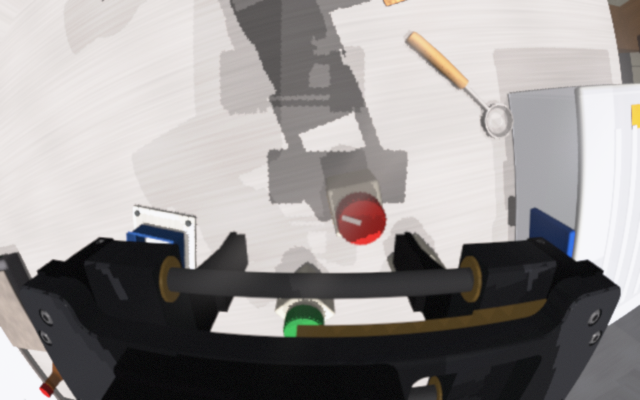

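The wrist view shows the red lid at about (361,218) with its stripe pointing left, and the jar shoulder in shadow just above it. The holder is partly hidden at (165,235). I'll fit the lid position over all three cameras and enlarge the jar to read its yaw.

```bash
cat >> h.py <<'E'
def cyl(x,y,r,z0,z1):
    a=np.linspace(0,2*np.pi,48,endpoint=False); return np.concatenate([np.c_[x+r*np.cos(a),y+r*np.sin(a),0*a+z] for z in (z0,z1)])
def cen(c,P,f):
    h=cv2.convexHull(proj(c,P,f).astype(np.float32)); m=cv2.moments(h); return np.array([m["m10"]/m["m00"],m["m01"]/m["m00"]])
def redc(im,box):
    u,v,w,h=box; hs=cv2.cvtColor(im,cv2.COLOR_RGB2HSV); m=(((hs[...,0]<10)|(hs[...,0]>170))&(hs[...,1]>110)&(hs[...,2]>40)).astype(np.uint8)
    k=np.zeros_like(m); k[int(v-h*.7):int(v+h*.7),int(u-w*.7):int(u+w*.7)]=1; m=cv2.morphologyEx(m*k,cv2.MORPH_CLOSE,np.ones((7,7)))
    cs=cv2.findContours(m,0,2)[0]; c=max(cs,key=cv2.contourArea); q=cv2.moments(cv2.convexHull(c)); return np.array([q["m10"]/q["m00"],q["m01"]/q["m00"]])
E
python3 - <<'E'
from h import *
from scipy.optimize import least_squares
cs={n:cam(n) for n in("scene","top","wrist")}; me={}
for n,b in (("scene",(350.5,160,18,16)),("top",(241.5,223,16,19)),("wrist",(362,218,48,52))):
    im=imaging.camera(n); me[n]=redc(im,b)
    for w in (cs,):pass
f=lambda p,ns:np.concatenate([cen(cs[n],cyl(p[0],p[1],.025,.0877,.1177),n=="wrist")-me[n] for n in ns])
print(me)
for ns in (["scene"],["top"],["wrist"],["scene","top","wrist"]):
    r=least_squares(f,[.475,.22],args=(ns,)); print(ns,r.x.round(4),r.fun.round(1))
im=cv2.imread("pics/w1.png")[130:270,280:460]; im=cv2.resize(im,None,fx=4,fy=4,interpolation=cv2.INTER_CUBIC)
cv2.imwrite("pics/w1c.png",cv2.convertScaleAbs(im,alpha=1.2))
E
```

```text
Traceback (most recent call last):
  File "h.py", line 34, in redc
    cs=cv2.findContours(m,0,2)[0]; c=max(cs,key=cv2.contourArea); q=cv2.moments(cv2.convexHull(c)); return np.array([q["m10"]/q["m00"],q["m01"]/q["m00"]])
                                     ~~~^^^^^^^^^^^^^^^^^^^^^^^^
ValueError: max() iterable argument is empty
```

Run:
```python
from h import *
from scipy.optimize import least_squares
cs={n:cam(n) for n in("scene","top","wrist")}; me={}
for n,b,g in (("scene",(350.5,160,18,16),"scene0"),("top",(241.5,223,16,19),"top0"),("wrist",(362,218,48,52),"w1")):
    me[n]=redc(cv2.imread(f"pics/{g}.png")[:,:,::-1].copy(),b)
f=lambda p,ns:np.concatenate([cen(cs[n],cyl(p[0],p[1],.025,.0877,.1177),n=="wrist")-me[n] for n in ns])
print(me)
for ns in (["scene"],["top"],["wrist"],["scene","top","wrist"]):
    r=least_squares(f,[.475,.22],args=(ns,)); print(ns,r.x.round(4),r.fun.round(1))
im=cv2.imread("pics/w1.png")[130:270,280:460]; im=cv2.resize(im,None,fx=4,fy=4,interpolation=cv2.INTER_CUBIC)
cv2.imwrite("pics/w1c.png",cv2.convertScaleAbs(im,alpha=1.2))
```

```text
{'scene': array([349.73559962, 160.09726157]), 'top': array([241.47912773, 222.27850467]), 'wrist': array([362.35461649, 221.48940983])}
['scene'] [0.4734 0.2258] [-0. -0.]
['top'] [0.4768 0.223 ] [ 0. -0.]
['wrist'] [0.4761 0.228 ] [-0. -0.]
['scene', 'top', 'wrist'] [0.4761 0.2272] [ 0.8  0.3 -1.6  0.2 -0.8  0.2]
```

View pics/w1c.png

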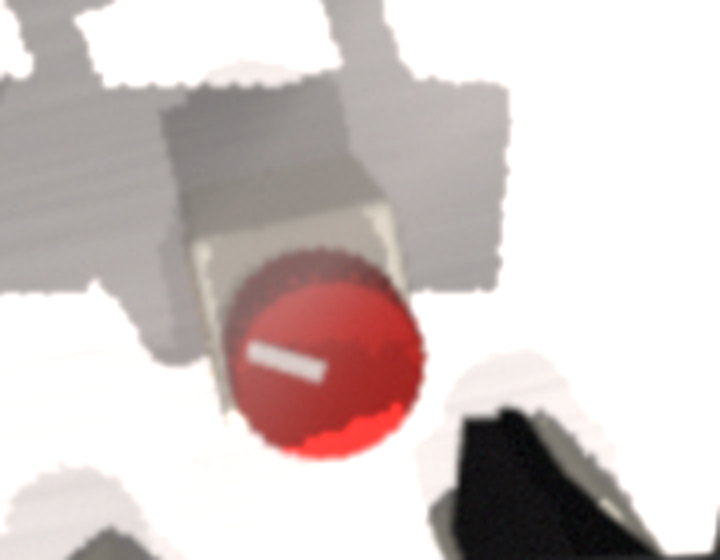

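The crop gives the near shoulder corners at crop (192,242) and (385,205), and the stripe from (322,372) to (250,350).

Run:
```python
from h import *
c=cam("wrist"); g=lambda p,z:onz(c,np.array(p)/4+[280,130],z,True)
def an(a,b,z): p,q=g(a,z),g(b,z); d=q-p; print(p.round(4),q.round(4),"len",np.hypot(*d[:2]).round(4),"ang",np.degrees(np.arctan2(d[1],d[0])).round(1))
an((192,242),(385,205),.076); an((192,242),(226,412),.076); an((385,205),(408,290),.076)
an((322,372),(250,350),.1177); print(g((325,360),.1177))
tgt([.476,.227,.150])
```

```text
[0.4432 0.199  0.076 ] [0.4444 0.2536 0.076 ] len 0.0546 ang 88.7
[0.4432 0.199  0.076 ] [0.4954 0.198  0.076 ] len 0.0521 ang -1.1
[0.4444 0.2536 0.076 ] [0.4703 0.256  0.076 ] len 0.026 ang 5.3
[0.4719 0.225  0.1177] [0.462  0.2084 0.1177] len 0.0193 ang -120.7
[0.4688319  0.22633661 0.1177    ]
t 3.7 pos [0.4297 0.1924 0.2449] yaw_y 77.5 q1,q6 [ 0.18  -1.175] grip 87.0 F [-0.6 -0.2 -0. ] M [ 0.05  0.08 -0.  ]
shift [95.6 43.  37. ] toolx [ 0.0092  0.0063 -0.9999]
```

```bash
cat >> h.py <<'E'
def lev():
    M=R.from_quat(get_obs()["tool_rot"]).as_matrix(); print("level rotvec deg",np.degrees(M.T@np.cross(M[:,0],[0,0,-1])).round(2))
E
python3 -m inch '[[87,[20,14,13],[0,0.4,-0.5]],[87,[20,14,13],[0,0,0]],[87,[20,13,12],[0,0,0]],[87,[10,0,0],[0,0,0]],[87,[0,0,0],[0,0,0]],[87,[0,0,0],[0,0,0]]]'
python3 - <<'E'
from h import *
tgt([.4765,.2245,.086]); lev()
c=cam("wrist"); im=imaging.camera("wrist"); cv2.imwrite("pics/w2.png",im[:,:,::-1])
for t,z in (("lid",.0877),("lid_grip",.1047)):
    for d in imaging.tip_of("wrist",t)[:1]: print(t,np.round(d["pixel"]),d["confidence"],onz(c,d["pixel"],z,True).round(4))
b=imaging.cut_out("wrist","lid")[0]; print(b["box"],b["confidence"])
from scipy.optimize import least_squares
m=redc(im,b["box"]); print(m,least_squares(lambda p:cen(c,cyl(p[0],p[1],.025,.0877,.1177),True)-m,[.476,.225]).x)
E
```

```text
time: 4.45
position: [0.4752, 0.2271, 0.1747]
tool_rot: [0.075, 0.702, -0.076, 0.704]
ft_force: [0.3, 0.2, 0.8]
grip_width: 0.0869
t 4.45 pos [0.4752 0.2271 0.1747] yaw_y 77.77 q1,q6 [ 0.234 -1.122] grip 86.9 F [0.3 0.2 0.8] M [-0.01  0.01 -0.01]
shift [88.7 -2.2  1.7] toolx [ 0.002 -0.001 -1.   ]
level rotvec deg [0.   0.12 0.03]
lid [317. 206.] 0.72 [0.4761 0.2232 0.0877]
lid_grip [320. 213.] 0.72 [0.4773 0.2256 0.1047]Traceback (most recent call last):
  File "<stdin>", line 6, in <module>
IndexError: list index out of range
```

View pics/w2.png

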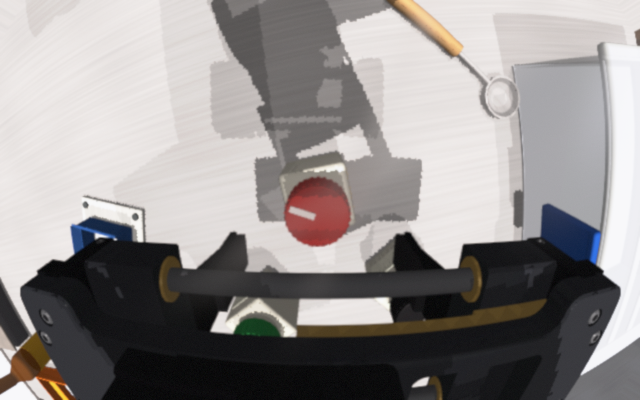

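The lid is centred at about (317,212), midway between the fingertips (240 and 398), and the estimate is (0.4767, 0.2244). I'll descend.

```bash
python3 -m inch '[[87,[20,-1,1],[0,0,0]],[87,[20,-1,1],[0,0,0]],[87,[20,0,0],[0,0,0]],[87,[15,0,0],[0,0,0]],[87,[10,0,0],[0,0,0]],[87,[0,0,0],[0,0,0]]]'
python3 - <<'E'
from h import *
tgt([.4767,.2244,.086]); lev()
E
```

```text
time: 5.4
position: [0.4802, 0.2247, 0.0906]
tool_rot: [0.077, 0.699, -0.075, 0.707]
ft_force: [0.6, 0.2, 0.8]
grip_width: 0.0872
t 5.4 pos [0.4802 0.2247 0.0906] yaw_y 77.7 q1,q6 [ 0.227 -1.127] grip 87.2 F [0.6 0.2 0.8] M [-0.06  0.02  0.03]
shift [ 4.6 -1.  -3.4] toolx [ 0.0107  0.001  -0.9999]
level rotvec deg [ 0.    0.59 -0.19]
```

```bash
python3 -m inch '[[87,[4.5,-1,-3.5],[0,0.5,0]],[87,[0,0,0],[0,0,0]],[40,[0,0,0],[0,0,0]],[40,[0,0,0],[0,0,0]],[40,[0,0,0],[0,0,0]],[40,[0,0,0],[0,0,0]]]' 40
python3 - <<'E'
from h import *
tgt([.4767,.2244,.086]); lev()
E
```

```text
time: 6.15
position: [0.4777, 0.2249, 0.0876]
tool_rot: [0.077, 0.701, -0.074, 0.705]
ft_force: [0.0, 0.6, 0.5]
grip_width: 0.0547
t 6.15 pos [0.4777 0.2249 0.0876] yaw_y 77.71 q1,q6 [ 0.227 -1.133] grip 54.7 F [0.  0.6 0.5] M [-0.06 -0.01  0.04]
shift [ 1.6 -0.7 -0.9] toolx [ 0.0054  0.004  -1.    ]
level rotvec deg [-0.    0.26 -0.29]
```

```bash
python3 -m inch '[[40,[1.5,0,0],[0,0,0]],[40,[0,0,0],[0,0,0]],[40,[0,0,0],[0,0,0]],[40,[0,0,0],[0,0,0]]]' 40
python3 - <<'E'
from h import *
tgt([.4767,.2244,.086]); lev()
E
```

```text
time: 6.65
position: [0.4778, 0.2244, 0.0869]
tool_rot: [0.077, 0.701, -0.074, 0.705]
ft_force: [-0.3, -0.9, 0.7]
grip_width: 0.0493
t 6.65 pos [0.4778 0.2244 0.0869] yaw_y 77.74 q1,q6 [ 0.226 -1.133] grip 49.3 F [-0.3 -0.9  0.7] M [-0.03  0.07 -0.01]
shift [ 0.9 -0.2 -1. ] toolx [ 0.0057  0.0032 -1.    ]
level rotvec deg [-0.    0.28 -0.25]
```

Gripped at 49.3 mm. Now I'll lift and check the load.

```bash
python3 -m inch '[[40,[-8,0,0],[0,0.3,-0.3]],[40,[-15,0,0],[0,0,0]],[40,[-20,0,0],[0,0,0]],[40,[-22,0,0],[0,0,0]],[40,[-22,0,0],[0,0,0]],[40,[0,0,0],[0,0,0]],[40,[0,0,0],[0,0,0]]]' 40
python3 - <<'E'
from h import *
from scipy.optimize import least_squares
tgt([.495,-.02,.175]); lev()
cs={n:cam(n) for n in("scene","top")}
me={}
for n,b in (("scene",(281,222)),("top",(350,220))):
    im=cv2.imread(f"pics/{n}0.png"); hs=cv2.cvtColor(im,cv2.COLOR_BGR2HSV)
    m=((hs[...,0]>98)&(hs[...,0]<130)&(hs[...,1]>110)).astype(np.uint8); k=np.zeros_like(m); k[b[1]-30:b[1]+30,b[0]-30:b[0]+30]=1
    pts=np.argwhere(m*k)[:,::-1].astype(np.float32); h=cv2.convexHull(pts); me[n]=h
    q=cv2.moments(h); print(n,len(pts),cv2.boundingRect(h),onz(cs[n],(q["m10"]/q["m00"],q["m01"]/q["m00"]),.045).round(4),cv2.minAreaRect(h))
E
```

```text
time: 7.52
position: [0.4749, 0.2241, 0.1767]
tool_rot: [0.074, 0.705, -0.076, 0.701]
ft_force: [-0.2, 0.0, -4.9]
grip_width: 0.0492
t 7.53 pos [0.4749 0.2241 0.1767] yaw_y 77.77 q1,q6 [ 0.228 -1.128] grip 49.2 F [-0.2  0.  -4.9] M [ 0.03  0.   -0.07]
shift [   2.1 -234.3   71.3] toolx [-0.0071 -0.0025 -1.    ]
level rotvec deg [ 0.   -0.37  0.23]
scene 467 (265, 205, 30, 30) [ 0.5081 -0.0811  0.045 ] ((279.98077392578125, 218.9038543701172), (26.867910385131836, 27.064027786254883), 78.69007110595703)
top 289 (333, 201, 36, 35) [ 0.5011 -0.0781  0.045 ] ((350.7845153808594, 218.33621215820312), (29.018726348876953, 28.624805450439453), 23.198589324951172)
```

Load is 4.9 N, so the jar weighs about 0.5 kg. I'll take it to the far side of the holder so the wrist camera sees the pocket clearly.

```bash
python3 -m inch '[[40,[0,-20,6],[0,-0.3,0.2]],[40,[0,-37,11],[0,0,0]],[40,[0,-37,11],[0,0,0]],[40,[0,-37,11],[0,0,0]],[40,[0,-36,13],[0,0,0]],[40,[0,-25,30],[0,0,0]],[40,[0,-25,35],[0,0,0]],[40,[0,-21,35],[0,0,0]],[40,[0,-13,25],[0,0,0]],[40,[0,0,6],[0,0,0]],[40,[0,0,0],[0,0,0]],[40,[0,0,0],[0,0,0]]]' 40
python3 - <<'E'
from h import *
tgt([.5,-.08,.175]); lev()
c=cam("wrist"); im=imaging.camera("wrist"); cv2.imwrite("pics/w3.png",im[:,:,::-1])
print(np.r_[c[1],c[2].ravel()].round(5).tolist())
for t,z in (("holder",0),("holder_floor",.008)):
    for d in imaging.tip_of("wrist",t)[:2]: print(t,np.round(d["pixel"],1),d["confidence"],onz(c,d["pixel"],z,True).round(4))
tgt([.5,-.08,.175])
E
```

```text
time: 9.02
position: [0.5931, -0.0651, 0.161]
tool_rot: [0.076, 0.714, -0.074, 0.692]
ft_force: [-0.3, 0.8, -3.5]
grip_width: 0.0493
t 9.03 pos [ 0.5931 -0.0651  0.161 ] yaw_y 77.87 q1,q6 [-0.295 -1.653] grip 49.3 F [-0.3  0.8 -3.5] M [-0.04 -0.08 -0.01]
shift [-11.3 -34.2 -88.3] toolx [-0.03    0.0065 -0.9995]
level rotvec deg [-0.   -1.76 -0.  ]
[0.52097, -0.05009, 0.3247, 0.21044, 0.94433, 0.25291, 0.97761, -0.20298, -0.05555, -0.00112, 0.25893, -0.96589]
holder [290.3 105.7] 0.67 [ 0.5013 -0.0776  0.    ]
holder_floor [287.8 106.3] 0.88 [ 0.5018 -0.0796  0.008 ]
t 9.18 pos [ 0.5937 -0.0653  0.1616] yaw_y 77.87 q1,q6 [-0.295 -1.653] grip 49.3 F [-0.2  1.2 -4.5] M [ 0.01 -0.08  0.06]
shift [-10.8 -34.  -88.9] toolx [-0.0284  0.0059 -0.9996]
```

View pics/w3.png

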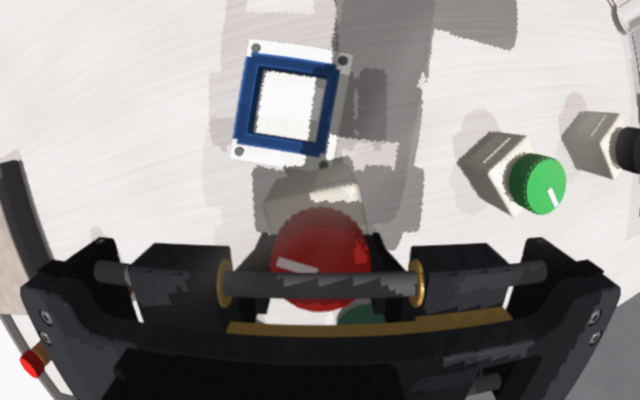

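The view shows the holder plate clearly. Its screw holes are near (256,48), (343,61), (239,152) and (324,164), with the blue lip round (287,105). I'll compute its pose from the holes and lip, and the jar's yaw from its shoulder.

Run:
```python
from h import *
v=np.array([0.52097,-0.05009,0.3247,0.21044,0.94433,0.25291,0.97761,-0.20298,-0.05555,-0.00112,0.25893,-0.96589])
c=(cam("wrist")[0],v[:3],v[3:].reshape(3,3)); im=cv2.imread("pics/w3.png"); g=im.max(2).astype(float)
H=[]
for u,w in [(256,48),(343,61),(324,164),(239,152)]:
    p=g[w-7:w+8,u-7:u+8]; k=np.clip(np.percentile(p,60)-40-p,0,None); yy,xx=np.mgrid[-7:8,-7:8]; q=np.array([u+(k*xx).sum()/k.sum(),w+(k*yy).sum()/k.sum()]); H.append(onz(c,q,.008,True)); print(q.round(1),H[-1].round(4))
H=np.array(H); print("c",H.mean(0).round(4))
for i in range(4): d=H[(i+1)%4]-H[i]; print(np.hypot(*d[:2]).round(4),np.degrees(np.arctan2(d[1],d[0])).round(1))
hs=cv2.cvtColor(im,cv2.COLOR_BGR2HSV); m=((hs[...,0]>98)&(hs[...,0]<130)&(hs[...,1]>110)).astype(np.uint8); m[:,:210]=0;m[:,360:]=0;m[185:]=0
h=cv2.convexHull(np.argwhere(m)[:,::-1].astype(np.float32))[:,0]
P=np.array([onz(c,p,.05,True)[:2] for p in h]); r=cv2.minAreaRect((P*1000).astype(np.float32)); print("lip",r)
cv2.imwrite("pics/w3c.png",cv2.convertScaleAbs(cv2.resize(im[140:300,240:400],None,fx=4,fy=4,interpolation=cv2.INTER_CUBIC),alpha=1.3))
```

```text
[255.7  49.3] [ 0.4348 -0.0991  0.008 ]
[342.1  60.2] [ 0.4667 -0.0159  0.008 ]
[322.9 164.3] [ 0.568  -0.0575  0.008 ]
[238.9 150.8] [ 0.5345 -0.1402  0.008 ]
c [ 0.501  -0.0782  0.008 ]
0.0891 69.0
0.1095 -22.3
0.0893 -112.0
0.1079 157.6
lip ((500.42230224609375, -77.58177185058594), (83.84485626220703, 83.77375030517578), 67.55165100097656)
```

View pics/w3c.png

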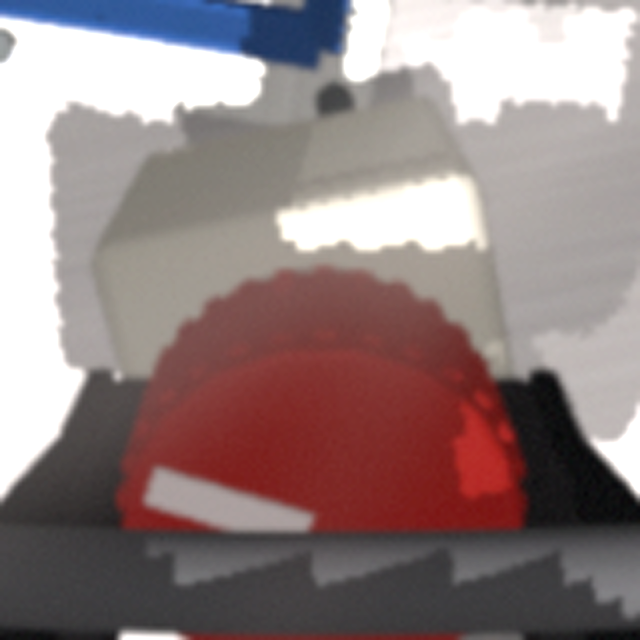

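The crop shows the jar's near shoulder edge from (97,255) to (475,175).

Run:
```python
from h import *
v=np.array([0.52097,-0.05009,0.3247,0.21044,0.94433,0.25291,0.97761,-0.20298,-0.05555,-0.00112,0.25893,-0.96589])
c=(cam("wrist")[0],v[:3],v[3:].reshape(3,3)); g=lambda p,z:onz(c,np.array(p)/4+[240,140],z,True)
def an(a,b,z): p,q=g(a,z),g(b,z); d=q-p; print(p.round(4),q.round(4),"len",np.hypot(*d[:2]).round(4),"ang",np.degrees(np.arctan2(d[1],d[0])).round(1))
an((97,255),(475,175),.150); an((97,255),(118,370),.15); an((475,175),(503,370),.150); an((310,520),(150,480),.192)
tgt([.5007,-.078,.170]); lev()
# predicted jar centre relative to TCP in tool axes
M=R.from_quat(get_obs()["tool_rot"]).as_matrix()
```

```text
[ 0.5624 -0.093   0.15  ] [ 0.5623 -0.0362  0.15  ] len 0.0568 ang 90.1
[ 0.5624 -0.093   0.15  ] [ 0.5807 -0.0946  0.15  ] len 0.0184 ang -5.0
[ 0.5623 -0.0362  0.15  ] [ 0.593  -0.0373  0.15  ] len 0.0307 ang -2.1
[ 0.5899 -0.0663  0.192 ] [ 0.5808 -0.0839  0.192 ] len 0.0198 ang -117.4
t 9.18 pos [ 0.5937 -0.0653  0.1616] yaw_y 77.87 q1,q6 [-0.295 -1.653] grip 49.3 F [-0.2  1.2 -4.5] M [ 0.01 -0.08  0.06]
shift [ -5.8 -31.9 -88.5] toolx [-0.0284  0.0059 -0.9996]
level rotvec deg [-0.   -1.66  0.01]
```

Holder pose is (0.5007, -0.0780), yaw -22.2°. The jar's yaw is about -0.8°, and its centre is within 1 mm of the TCP axis. I'll move over the pocket and rotate about 21.4° clockwise.

```bash
python3 -m inch '[[40,[-4,-4,-12],[0,-1,0]],[40,[-3,-8,-22],[0,-0.6,0]],[40,[-2,-8,-22],[0,0,0]],[40,[-1,-8,-22],[0,0,0]],[40,[-1,-4,-10],[0,0,0]],[40,[-1,0,0],[7,0,0]],[40,[0,0,0],[7,0,0]],[40,[0,0,0],[7,0,0]],[40,[0,0,0],[0,0,0]],[40,[0,0,0],[0,0,0]]]' 40
python3 - <<'E'
from h import *
tgt([.5007,-.078,.150],56.5); lev()
E
```

```text
time: 10.42
position: [0.4996, -0.0756, 0.1782]
tool_rot: [0.203, 0.674, -0.203, 0.68]
ft_force: [-0.7, -0.6, -4.1]
grip_width: 0.0491
t 10.43 pos [ 0.4996 -0.0756  0.1782] yaw_y 56.66 q1,q6 [-0.372 -1.362] grip 49.1 F [-0.7 -0.6 -4.1] M [-0.11 -0.01 -0.05]
shift [28.2 -1.5  2. ] toolx [ 0.0084 -0.0025 -1.    ]
wx 0.16
level rotvec deg [-0.    0.48 -0.14]
```

```bash
python3 -m inch '[[40,[14,-1,1],[0,0.5,0]],[40,[14,-0.5,1],[0,0,0]],[40,[0,0,0],[0,0,0]],[40,[0,0,0],[0,0,0]]]' 40
python3 - <<'E'
from h import *
tgt([.5007,-.078,.095],56.5); lev()
E
```

```text
time: 10.92
position: [0.5006, -0.0781, 0.1474]
tool_rot: [0.203, 0.678, -0.201, 0.677]
ft_force: [0.4, 0.1, -5.0]
grip_width: 0.0493
t 10.93 pos [ 0.5006 -0.0781  0.1474] yaw_y 56.79 q1,q6 [-0.377 -1.371] grip 49.3 F [ 0.4  0.1 -5. ] M [-0.02 -0.02 -0.02]
shift [52.4  0.   0.1] toolx [-5.e-04  3.e-03 -1.e+00]
wx 0.29
level rotvec deg [-0.   -0.12 -0.13]
```

```bash
python3 -m inch '[[40,[8,0,0],[0.3,0,0]],[40,[8,0,0],[0,0,0]],[40,[8,0,0],[0,0,0]],[40,[6,0,0],[0,0,0]],[40,[0,0,0],[0,0,0]]]' 40
python3 - <<'E'
from h import *
tgt([.5007,-.078,.095],56.5); lev()
E
```

```text
time: 11.55
position: [0.5008, -0.078, 0.1155]
tool_rot: [0.205, 0.677, -0.203, 0.677]
ft_force: [-0.4, 0.3, -4.5]
grip_width: 0.0491
t 11.55 pos [ 0.5008 -0.078   0.1155] yaw_y 56.48 q1,q6 [-0.377 -1.365] grip 49.1 F [-0.4  0.3 -4.5] M [-0.07 -0.11 -0.  ]
shift [20.5 -0.1 -0.1] toolx [-0.      0.0029 -1.    ]
wx -0.02
level rotvec deg [ 0.   -0.09 -0.14]
```

```bash
python3 -m inch '[[40,[6,0,0],[0,0,0]],[40,[6,0,0],[0,0,0]],[40,[5,0,0],[0,0,0]],[40,[2,0,0],[0,0,0]],[40,[0,0,0],[0,0,0]]]' 40
python3 - <<'E'
from h import *
tgt([.5007,-.078,.095],56.5); lev()
E
```

```text
time: 12.18
position: [0.5013, -0.0782, 0.0954]
tool_rot: [0.205, 0.677, -0.203, 0.677]
ft_force: [-0.0, 0.9, -4.3]
grip_width: 0.0491
t 12.18 pos [ 0.5013 -0.0782  0.0954] yaw_y 56.48 q1,q6 [-0.377 -1.366] grip 49.1 F [-0.   0.9 -4.3] M [-0.02 -0.08  0.01]
shift [ 0.4 -0.2 -0.6] toolx [ 0.001   0.0025 -1.    ]
wx -0.02
level rotvec deg [ 0.   -0.03 -0.15]
```

Almost on the floor with no contact yet. I'll lower in small steps until the force changes.

```bash
for i in 1 2 3; do python3 -m inch '[[40,[0.7,0,-0.1],[0,0,0]],[40,[0,0,0],[0,0,0]]]' 40 | grep -E "position|ft_force"; done
```

```text
position: [0.5015, -0.0783, 0.0953]
ft_force: [-0.5, -0.2, -4.3]
position: [0.5015, -0.0784, 0.0952]
ft_force: [0.1, 0.1, -3.2]
position: [0.5014, -0.0784, 0.0951]
ft_force: [-0.6, 0.5, -1.2]
```

```bash
for i in 1 2; do python3 -m inch '[[40,[1.5,0,-0.3],[0,0,0]],[40,[1,0,0],[0,0,0]]]' 40 | grep -E "time|position|ft_force"; done
```

```text
time: 13.18
position: [0.5013, -0.0786, 0.0947]
ft_force: [-2.4, 0.2, 10.7]
time: 13.42
position: [0.5013, -0.0786, 0.0948]
ft_force: [-2.7, -0.6, 8.5]
```

Contact at TCP z 0.0948 matches the predicted seat height of 0.0949, so the jar is seated. Now I'll screw clockwise.

```bash
python3 -m inch '[[40,[0.1,0,0],[5,0,0]],[40,[0.1,0,0],[8,0,0]],[40,[0.2,0,0],[8,0,0]],[40,[0.2,0,0],[8,0,0]],[40,[0.2,0,0],[8,0,0]],[40,[0.2,0,0],[8,0,0]],[40,[0,0,0],[0,0,0]]]' 50
python3 - <<'E'
from h import *
tgt([.5013,-.0786,.0936]); lev()
E
```

```text
time: 14.3
position: [0.5008, -0.0793, 0.0946]
tool_rot: [0.453, 0.541, -0.453, 0.545]
ft_force: [-1.2, -0.6, 1.3]
grip_width: 0.0494
t 14.3 pos [ 0.5008 -0.0793  0.0946] yaw_y 10.36 q1,q6 [-0.377 -0.557] grip 49.4 F [-1.2 -0.6  1.3] M [-0.23  0.32  0.01]
shift [ 1.   0.6 -0.6] toolx [ 0.0046 -0.0028 -1.    ]
level rotvec deg [-0.    0.21 -0.23]
```

```bash
python3 -m inch '[[40,[0.5,0,0],[8,0.2,-0.2]],[40,[0.4,0,0],[8,0,0]],[40,[0.4,0,0],[8,0,0]],[40,[0.4,0,0],[8,0,0]],[40,[0.4,0,0],[8,0,0]],[40,[0.4,0,0],[8,0,0]],[40,[0,0,0],[0,0,0]]]' 50
python3 - <<'E'
from h import *
tgt([.5013,-.0786,.0936]); lev()
c=cam("wrist"); im=imaging.camera("wrist"); cv2.imwrite("pics/w4.png",im[:,:,::-1])
print(np.r_[c[1],c[2].ravel()].round(5).tolist())
E
```

```text
time: 15.18
position: [0.4996, -0.0792, 0.0941]
tool_rot: [-0.635, -0.311, 0.636, -0.311]
ft_force: [-1.2, -0.3, 1.1]
grip_width: 0.0491
t 15.18 pos [ 0.4996 -0.0792  0.0941] yaw_y -37.9 q1,q6 [-0.378  0.285] grip 49.1 F [-1.2 -0.3  1.1] M [-0.3   0.37 -0.01]
shift [ 0.5  1.  -1.5] toolx [-1.4e-03 -6.0e-04 -1.0e+00]
level rotvec deg [-0.    0.07  0.04]
[0.54914, -0.0171, 0.25533, 0.78896, -0.58781, -0.17895, -0.61444, -0.75491, -0.22927, -0.00033, 0.29084, -0.95677]
```

View pics/w4.png

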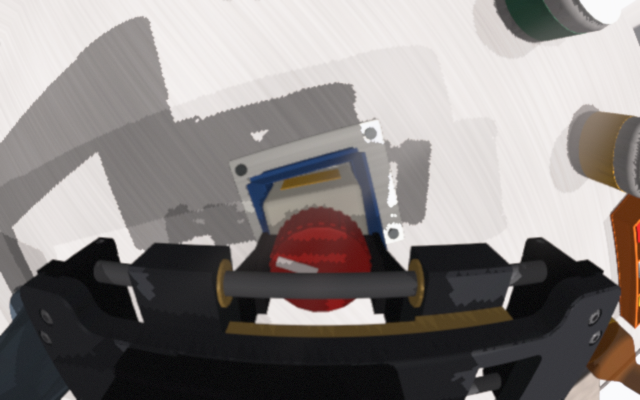

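The jar stands square inside the blue pocket and has not turned with the lid. The stripe at (298,266) is where it was relative to the fingers, so there's no slip. About 56° should remain; I'll go 40° more, then take small steps.

```bash
python3 -m inch '[[40,[0.4,0.3,-0.5],[8,0,0]],[40,[0.4,0.3,-0.5],[8,0,0]],[40,[0.4,0.3,-0.5],[8,0,0]],[40,[0.4,0,0],[8,0,0]],[40,[0.4,0,0],[8,0,0]],[40,[0,0,0],[0,0,0]]]' 50 | grep -E "time|pos"
python3 - <<'E'
from h import *
tgt([.5013,-.0786,.0932]); lev()
E
for i in 1 2 3; do python3 -m inch '[[40,[0.3,0,0],[4,0,0]],[40,[0,0,0],[0,0,0]]]' 50 | grep -E "ft_force"; python3 -c "
from h import *
tgt([.5013,-.0786,.0932])"; done
```

```text
time: 15.98
position: [0.499, -0.0781, 0.0937]
t 15.97 pos [ 0.499  -0.0781  0.0937] yaw_y -77.79 q1,q6 [-0.375  0.985] grip 49.0 F [-1.8 -0.3  1.8] M [-0.3   0.46 -0.15]
shift [ 0.5  1.  -2.2] toolx [-6.1e-03  1.0e-04 -1.0e+00]
level rotvec deg [0.   0.34 0.08]
ft_force: [-2.2, 0.1, 2.1]
t 16.23 pos [ 0.499  -0.0779  0.0936] yaw_y -81.4 q1,q6 [-0.375  1.048] grip 49.1 F [-2.2  0.1  2.1] M [-0.16  0.55 -0.07]
shift [ 0.4  1.  -2.2] toolx [-6.2e-03  2.0e-04 -1.0e+00]
ft_force: [-2.6, 0.3, 2.9]
t 16.48 pos [ 0.4989 -0.0778  0.0935] yaw_y -85.09 q1,q6 [-0.375  1.112] grip 49.0 F [-2.6  0.3  2.9] M [-0.21  0.56 -0.07]
shift [ 0.3  1.  -2.3] toolx [-6.4e-03  4.0e-04 -1.0e+00]
ft_force: [-1.7, 0.4, 3.7]
t 16.73 pos [ 0.4989 -0.0777  0.0935] yaw_y -88.84 q1,q6 [-0.375  1.178] grip 49.1 F [-1.7  0.4  3.7] M [-0.17  0.59 -0.04]
shift [ 0.3  1.  -2.4] toolx [-6.5e-03  6.0e-04 -1.0e+00]
```

```bash
for i in 1 2 3; do python3 -m inch '[[40,[0.2,0,0],[5,0.2,0]],[40,[0,0,0],[0,0,0]]]' 50 >/dev/null; python3 -c "
from h import *
tgt([.5013,-.0786,.0932])" | grep pos; done
```

```text
t 16.98 pos [ 0.4986 -0.0774  0.0933] yaw_y -93.65 q1,q6 [-0.375  1.259] grip 49.2 F [-1.9  1.1  4.2] M [-0.16  0.58 -0.07]
t 17.23 pos [ 0.4985 -0.0771  0.0932] yaw_y -98.42 q1,q6 [-0.376  1.341] grip 49.0 F [-1.9  1.4  4.5] M [-0.1   0.55  0.05]
t 17.48 pos [ 0.4983 -0.0769  0.0932] yaw_y -102.57 q1,q6 [-0.375  1.417] grip 48.9 F [-0.8  1.5  3.6] M [0.13 0.43 1.32]
```

Mz jumped to 1.3 N m at yaw -102.6°, which looks like the hard stop. I'll confirm with one more small push.

```bash
for i in 1; do python3 -m inch '[[40,[0,0,0],[2.5,0,0]],[40,[0,0,0],[0,0,0]]]' 50 >/dev/null; python3 -c "
from h import *
tgt([.5013,-.0786,.0932])" | grep pos; done
python3 - <<'E'
from h import *
c=cam("wrist"); im=imaging.camera("wrist"); cv2.imwrite("pics/w5.png",im[:,:,::-1])
print(np.r_[c[1],c[2].ravel()].round(5).tolist())
a=cv2.imread("pics/w4.png")[150:320,210:410]; b=im[150:320,210:410,::-1]
cv2.imwrite("pics/w5c.png",cv2.resize(np.hstack([a,b]),None,fx=2,fy=2,interpolation=cv2.INTER_CUBIC))
E
```

```text
t 17.73 pos [ 0.4983 -0.0769  0.0932] yaw_y -104.42 q1,q6 [-0.373  1.454] grip 49.3 F [-1.7  1.7  4.1] M [0.26 0.42 1.89]
[0.57559, -0.09657, 0.25467, -0.24919, -0.9275, -0.27866, -0.96844, 0.24013, 0.06677, 0.00499, 0.2865, -0.95807]
```

View pics/w5c.png

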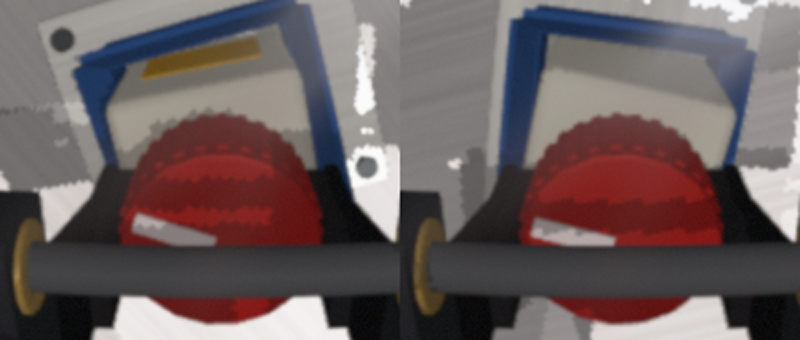

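The comparison shows the lid lagged the fingers by about 3° (stripe slope 15.6° before, 12° now), so it is at the hard stop. The jar has some rotational play in the pocket, so I'll measure stripe against shoulder edge in both frames.

```bash
cat > m.py <<'E'
from h import *
def meas(v,off,sc,edge,stripe,zs=.084,zt=.1245):
    v=np.array(v); c=(cam("wrist")[0],v[:3],v[3:].reshape(3,3)); g=lambda p,z:onz(c,np.array(p)/sc+off,z,True)[:2]
    a=lambda e,z:(lambda d:np.degrees(np.arctan2(d[1],d[0])))(g(e[1],z)-g(e[0],z))
    print("edge",a(edge,zs).round(1),np.linalg.norm(g(edge[1],zs)-g(edge[0],zs)).round(4),"stripe",a(stripe,zt).round(1),"diff mod90",((a(stripe,zt)-a(edge,zs)+45)%90-45).round(1))
E
python3 - <<'E'
from m import *
meas([0.54914,-0.0171,0.25533,0.78896,-0.58781,-0.17895,-0.61444,-0.75491,-0.22927,-0.00033,0.29084,-0.95677],[210,150],2,[(108,107),(283,67)],[(215,241),(134,222)])
meas([0.57559,-0.09657,0.25467,-0.24919,-0.9275,-0.27866,-0.96844,0.24013,0.06677,0.00499,0.2865,-0.95807],[210,150],2,[(140,66),(318,103)],[(215,242),(131,227)])
a=cv2.imread("pics/w4.png");b=cv2.imread("pics/w5.png")
f=lambda i:cv2.convertScaleAbs(cv2.resize(i[165:285,255:375],None,fx=3.33,fy=3.33,interpolation=cv2.INTER_CUBIC),alpha=1.3)
cv2.imwrite("pics/w45.png",np.hstack([f(a),f(b)]))
E
```

```text
edge -24.6 0.0523 stripe 127.5 diff mod90 -27.9
edge -116.6 0.0525 stripe 64.4 diff mod90 1.1
```

View pics/w45.png

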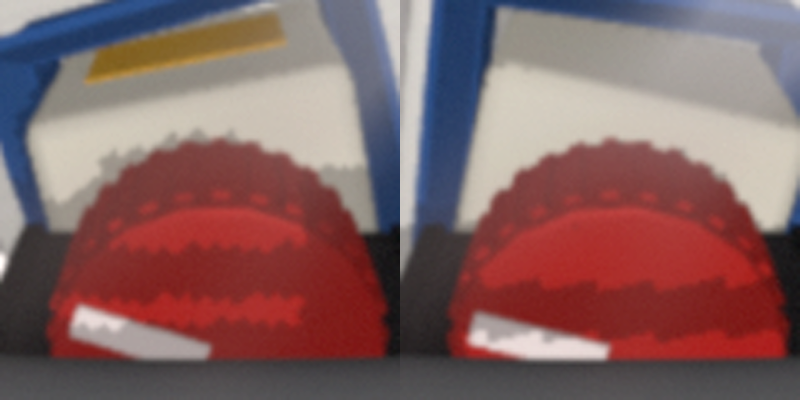

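At the stop, stripe and jar x agree within 1.1°, so the lid is bottomed. The jar has turned about 4° within the pocket's play. Now I'll back off about 88° and measure again.

```bash
python3 -m inch '[[40,[0,0,0],[-5,0,0]],[40,[-0.1,0,0],[-8,0,0]],[40,[-0.1,0,0],[-8,0,0]],[40,[-0.1,0,0],[-8,0,0]],[40,[-0.1,0,0],[-8,0,0]],[40,[-0.1,0,0],[-8,0,0]],[40,[-0.1,0,0],[-8,0,0]],[40,[-0.1,0,0],[-8,0,0]],[40,[-0.1,0,0],[-8,0,0]],[40,[-0.1,0,0],[-8,0,0]],[40,[-0.1,0,0],[-8,0,0]],[40,[0,0,0],[0,0,0]]]' 50
python3 - <<'E'
from h import *
tgt([.5007,-.078,.0942]); lev()
c=cam("wrist"); im=imaging.camera("wrist"); cv2.imwrite("pics/w6.png",im[:,:,::-1])
print(np.r_[c[1],c[2].ravel()].round(5).tolist())
cv2.imwrite("pics/w6c.png",cv2.convertScaleAbs(cv2.resize(im[135:285,225:405,::-1],None,fx=4,fy=4,interpolation=cv2.INTER_CUBIC),alpha=1.2))
E
```

```text
time: 19.27
position: [0.501, -0.08, 0.094]
tool_rot: [0.592, 0.397, -0.58, 0.395]
ft_force: [-2.0, 0.6, 4.5]
grip_width: 0.0489
t 19.27 pos [ 0.501 -0.08   0.094] yaw_y -21.92 q1,q6 [-0.388 -0.024] grip 48.9 F [-2.   0.6  4.5] M [-0.12  0.41  0.05]
shift [-0.2 -1.  -1.8] toolx [ 0.0115  0.0119 -0.9999]
level rotvec deg [ 0.   -0.88 -0.36]
[0.52928, -0.00892, 0.25651, 0.92761, -0.36073, -0.09702, -0.3735, -0.89124, -0.25729, 0.00635, 0.2749, -0.96145]
```

View pics/w6c.png

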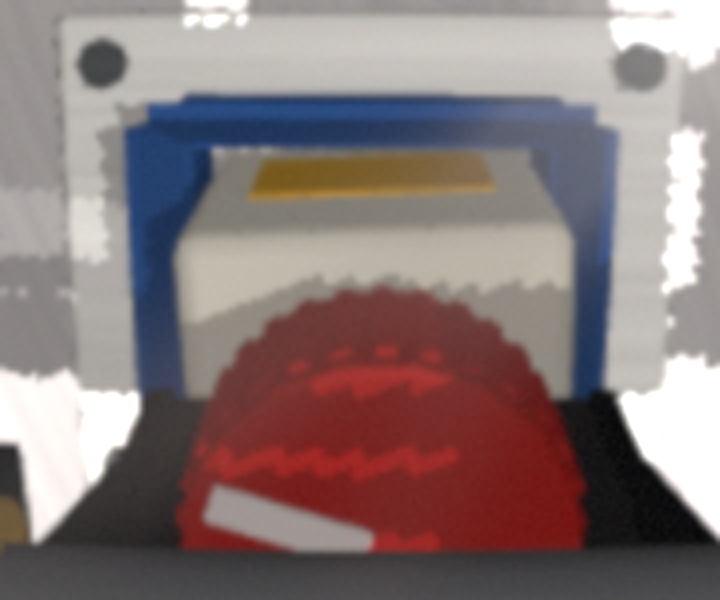

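The jar sits square in the pocket, with the shoulder edge from crop (180,243) to (572,232). The stripe runs from (367,541) to (209,500).

Run:
```python
from m import *
v=[0.52928,-0.00892,0.25651,0.92761,-0.36073,-0.09702,-0.3735,-0.89124,-0.25729,0.00635,0.2749,-0.96145]
meas(v,[225,135],4,[(185,243),(568,232)],[(367,541),(209,500)])
meas(v,[225,135],4,[(185,243),(568,232)],[(373,533),(215,487)])
meas(v,[225,135],4,[(103,63),(640,66)],[(367,541),(209,500)],zs=.008)
tgt([0.5,-.078,.094])
```

```text
edge -20.3 0.0557 stripe 141.9 diff mod90 -17.8
edge -20.3 0.0557 stripe 140.0 diff mod90 -19.6
edge -22.3 0.1098 stripe 141.9 diff mod90 -15.7
t 19.32 pos [ 0.5009 -0.08    0.094 ] yaw_y -21.91 q1,q6 [-0.388 -0.023] grip 48.9 F [-1.2  0.3  4.7] M [0.05 0.41 0.04]
shift [ 0.  -1.6 -1.5] toolx [ 0.0114  0.0117 -0.9999]
```

Measured back-off is about 72°, so roughly 17° more is needed. From here I'll extract the stripe and shoulder edge numerically, checking the method on w6 first (12 pictures already viewed).

```bash
python3 -m inch '[[40,[-0.1,0,0],[-8.5,-0.4,-0.2]],[40,[-0.1,0,0],[-8.5,0,0]],[40,[0,0,0],[0,0,0]]]' 50
cat >> m.py <<'E'
def auto(im,v,c0=275,c1=362,rows=(175,212)):
    "im BGR: shoulder edge by column gradient, stripe by low saturation inside the lid"
    c=(cam("wrist")[0],np.array(v[:3]),np.array(v[3:]).reshape(3,3))
    hs=cv2.cvtColor(im,cv2.COLOR_BGR2HSV); G=cv2.Sobel(cv2.GaussianBlur(im,(0,0),1).astype(float).sum(2),cv2.CV_64F,0,1)
    cols=np.arange(c0,c1); r=rows[0]+G[rows[0]:rows[1],c0:c1].argmax(0); k=np.ones(len(cols),bool)
    for _ in range(6): p=np.polyfit(cols[k],r[k],1); e=abs(np.polyval(p,cols)-r); k=e<max(1.5,1.5*np.median(e))
    E=[(c0,np.polyval(p,c0)),(c1,np.polyval(p,c1))]
    m=np.zeros(im.shape[:2],np.uint8); m[246:272,270:325]=1
    m&=((hs[...,1]<75)&(hs[...,2]>90)).astype(np.uint8); n,l,s,_=cv2.connectedComponentsWithStats(m); i=1+s[1:,4].argmax()
    q=np.argwhere(l==i)[:,::-1].astype(np.float32); (vx,vy,x0,y0)=cv2.fitLine(q,cv2.DIST_L2,0,.01,.01).ravel(); sg=-np.sign(vx)
    print("edge px",np.round(E,1).tolist(),"inl",k.sum(),"/",len(k),"stripe",s[i],"slope",np.degrees(np.arctan(vy/vx)).round(1))
    meas(v,[0,0],1,E,[(x0,y0),(x0+8*sg*vx,y0+8*sg*vy)])
E
python3 - <<'E'
from m import *
auto(cv2.imread("pics/w6.png"),[0.52928,-0.00892,0.25651,0.92761,-0.36073,-0.09702,-0.3735,-0.89124,-0.25729,0.00635,0.2749,-0.96145])
tgt([.5007,-.078,.0942]); lev()
c=cam("wrist"); im=imaging.camera("wrist")[:,:,::-1].copy(); cv2.imwrite("pics/w7.png",im)
auto(im,np.r_[c[1],c[2].ravel()])
E
```

```text
time: 19.7
position: [0.5017, -0.0801, 0.0942]
tool_rot: [0.527, 0.476, -0.519, 0.475]
ft_force: [-0.6, 1.5, 4.0]
grip_width: 0.0488
edge px [[275.0, 193.3], [362.0, 190.7]] inl 69 / 87 stripe [276 256  42  16 360] slope 13.5
edge -20.2 0.0504 stripe 143.3 diff mod90 -16.4
t 19.7 pos [ 0.5017 -0.0801  0.0942] yaw_y -5.45 q1,q6 [-0.385 -0.302] grip 48.8 F [-0.6  1.5  4. ] M [ 0.03  0.32 -0.05]
shift [-0.  -1.2 -2. ] toolx [ 0.008   0.0084 -0.9999]
level rotvec deg [-0.   -0.52 -0.41]
edge px [[275.0, 183.0], [362.0, 184.0]] inl 59 / 87 stripe [276 257  42  15 352] slope 13.5
edge -6.2 0.05 stripe 159.7 diff mod90 -14.1
```

```bash
cat >> m.py <<'E'
def edgefit(im,v):
    "scan jar yaw, centre: mean normal gradient along the shoulder edges facing the camera"
    c=(cam("wrist")[0],np.array(v[:3]),np.array(v[3:]).reshape(3,3)); g=cv2.GaussianBlur(im,(0,0),.8).astype(np.float32).sum(2)
    s=lambda P:(lambda q:cv2.remap(g,q[:,0].astype(np.float32)[None],q[:,1].astype(np.float32)[None],1)[0])(proj(c,P,True))
    best=[]; t=np.linspace(-.02,.02,30)
    for yaw in np.arange(-34,-9.9,.5):
        a=np.radians(yaw+90*np.arange(4)); n=np.c_[np.cos(a),np.sin(a)]
        i=(n@(c[1][:2]-[.5007,-.078])).argmax(); N=n[i]; T=np.array([-N[1],N[0]])
        for d in np.arange(.025,.0345,.0005):
            L=lambda dd:np.c_[np.array([.5007,-.078])+N*(dd)+t[:,None]*T,0*t+.084]
            df=s(L(d-.0015))-s(L(d+.0015)); best.append((np.median(df),yaw,d))
    best.sort(reverse=True); print("best (score,jar yaw,dist)",[tuple(np.round(b,4)) for b in best[:5]])
E
python3 - <<'E'
from m import *
v4=[0.54914,-0.0171,0.25533,0.78896,-0.58781,-0.17895,-0.61444,-0.75491,-0.22927,-0.00033,0.29084,-0.95677]
v5=[0.57559,-0.09657,0.25467,-0.24919,-0.9275,-0.27866,-0.96844,0.24013,0.06677,0.00499,0.2865,-0.95807]
v6=[0.52928,-0.00892,0.25651,0.92761,-0.36073,-0.09702,-0.3735,-0.89124,-0.25729,0.00635,0.2749,-0.96145]
for v,n in ((v4,"w4"),(v5,"w5"),(v6,"w6")): edgefit(cv2.imread(f"pics/{n}.png"),v)
c=cam("wrist"); v=np.r_[c[1],c[2].ravel()]; print(v.round(5).tolist())
edgefit(cv2.imread("pics/w7.png"),v)
M=c[2]; im=cv2.imread("pics/w7.png")
for y in (-20,): 
    a=np.radians(y+np.array([45,135,225,315])); print(proj(c,np.c_[.5007+.0424*np.cos(a),-.078+.0424*np.sin(a),0*a+.084],True).round(0).tolist())
tgt([.5007,-.078,.0942])
E
```

```text
best (score,jar yaw,dist) [(np.float64(110.7407), np.float64(-26.5), np.float64(0.03)), (np.float64(110.4941), np.float64(-26.0), np.float64(0.03)), (np.float64(109.9819), np.float64(-25.5), np.float64(0.03)), (np.float64(109.9795), np.float64(-27.0), np.float64(0.03)), (np.float64(109.2715), np.float64(-25.0), np.float64(0.03))]
best (score,jar yaw,dist) [(np.float64(81.4053), np.float64(-28.5), np.float64(0.0305)), (np.float64(80.7671), np.float64(-29.0), np.float64(0.0305)), (np.float64(80.7568), np.float64(-28.0), np.float64(0.0305)), (np.float64(80.4824), np.float64(-27.5), np.float64(0.0305)), (np.float64(80.3857), np.float64(-29.5), np.float64(0.0305))]
best (score,jar yaw,dist) [(np.float64(109.6748), np.float64(-19.5), np.float64(0.0295)), (np.float64(109.5283), np.float64(-20.0), np.float64(0.0295)), (np.float64(109.2876), np.float64(-19.0), np.float64(0.0295)), (np.float64(108.8145), np.float64(-20.5), np.float64(0.0295)), (np.float64(108.5884), np.float64(-21.5), np.float64(0.0295))]
[0.50844, -0.00299, 0.2562, 0.99543, -0.09331, -0.02025, -0.09524, -0.95516, -0.28035, 0.00682, 0.281, -0.95968]
best (score,jar yaw,dist) [(np.float64(43.8823), np.float64(-19.5), np.float64(0.0345)), (np.float64(43.8237), np.float64(-19.0), np.float64(0.0345)), (np.float64(43.7969), np.float64(-20.0), np.float64(0.0345)), (np.float64(43.6382), np.float64(-10.0), np.float64(0.033)), (np.float64(43.5342), np.float64(-10.5), np.float64(0.033))]
[[379.0, 205.0], [279.0, 180.0], [260.0, 269.0], [350.0, 289.0]]
t 19.75 pos [ 0.5016 -0.08    0.0942] yaw_y -5.45 q1,q6 [-0.385 -0.302] grip 49.1 F [-0.8  1.4  3.5] M [0.03 0.26 0.05]
shift [ 0.  -1.1 -1.9] toolx [ 0.0079  0.0083 -0.9999]
```

Run:
```python
from m import *
v3=[0.52097,-0.05009,0.3247,0.21044,0.94433,0.25291,0.97761,-0.20298,-0.05555,-0.00112,0.25893,-0.96589]
v4=[0.54914,-0.0171,0.25533,0.78896,-0.58781,-0.17895,-0.61444,-0.75491,-0.22927,-0.00033,0.29084,-0.95677]
v5=[0.57559,-0.09657,0.25467,-0.24919,-0.9275,-0.27866,-0.96844,0.24013,0.06677,0.00499,0.2865,-0.95807]
for v,n in ((v3,"w3"),(v4,"w4"),(v5,"w5")): auto(cv2.imread(f"pics/{n}.png"),v)
# yellow label in w6/w7: long axis direction
for n in ("w6","w7"):
    im=cv2.imread(f"pics/{n}.png"); hs=cv2.cvtColor(im,cv2.COLOR_BGR2HSV); m=((hs[...,0]>15)&(hs[...,0]<32)&(hs[...,1]>120)).astype(np.uint8); m[:150]=0;m[215:]=0;m[:,:250]=0;m[:,390:]=0
    q=np.argwhere(m)[:,::-1]; print(n,len(q),cv2.boundingRect(q.astype(np.float32)) if len(q) else "", cv2.fitLine(q.astype(np.float32),2,0,.01,.01).ravel() if len(q) else "")
```

```text
edge px [[275.0, 198.8], [362.0, 182.1]] inl 83 / 87 stripe [276 257  42  15 346] slope 12.8
edge 89.0 0.0713 stripe -115.7 diff mod90 -24.7
edge px [[275.0, 186.0], [362.0, 186.1]] inl 58 / 87 stripe [276 257  42  15 348] slope 12.9
edge -38.0 0.05 stripe 128.1 diff mod90 -14.0
edge px [[275.0, 180.6], [362.0, 200.4]] inl 73 / 87 stripe [276 259  42  13 325] slope 9.4
edge -117.8 0.0513 stripe 65.5 diff mod90 3.2
w6 403 (288, 174, 47, 11) [ 9.9917758e-01 -4.0548265e-02  3.1040198e+02  1.7902481e+02]
w7 262 (302, 169, 32, 15) [9.6591514e-01 2.5885889e-01 3.1710306e+02 1.7619466e+02]
```

The calibrated turn since the stop is 94.2° of stripe minus about 8° of jar play, so roughly 86°. I'll add 4°, then check.

```bash
python3 -m inch '[[40,[0,0,0],[-4,0,0]],[40,[0,0,0],[0,0,0]],[40,[0,0,0],[0,0,0]]]' 50
python3 - <<'E'
from m import *
tgt([.5007,-.078,.0942],); lev()
c=cam("wrist"); im=imaging.camera("wrist")[:,:,::-1].copy(); cv2.imwrite("pics/w8.png",im); v=np.r_[c[1],c[2].ravel()]
auto(im,v); edgefit(im,v)
hs=cv2.cvtColor(im,cv2.COLOR_BGR2HSV); m=((hs[...,0]>15)&(hs[...,0]<32)&(hs[...,1]>120)).astype(np.uint8); m[:150]=0;m[215:]=0;m[:,:250]=0;m[:,390:]=0
q=np.argwhere(m)[:,::-1]; print(len(q),cv2.fitLine(q.astype(np.float32),2,0,.01,.01).ravel())
imaging.camera("top"); T=cam("top")
for t in ("jar_green","jar_black","can_a","sauce","spoon","jar"):
    print(t,[(np.round(d["pixel"],1).tolist(),round(d["confidence"],2),onz(T,d["pixel"],0).round(3)[:2].tolist()) for d in imaging.tip_of("top",t)[:2]])
E
```

```text
time: 20.12
position: [0.5019, -0.08, 0.0942]
tool_rot: [0.513, 0.491, -0.504, 0.491]
ft_force: [-1.9, 0.7, 3.8]
grip_width: 0.0491
t 20.12 pos [ 0.5019 -0.08    0.0942] yaw_y -2.05 q1,q6 [-0.385 -0.363] grip 49.1 F [-1.9  0.7  3.8] M [-0.03  0.34  0.04]
shift [ 0.  -1.2 -2. ] toolx [ 0.0085  0.0091 -0.9999]
level rotvec deg [ 0.   -0.54 -0.47]
edge px [[275.0, 181.0], [362.0, 184.7]] inl 50 / 87 stripe [276 257  42  15 356] slope 13.2
edge -4.7 0.0501 stripe 163.4 diff mod90 -12.0
best (score,jar yaw,dist) [(np.float64(47.3154), np.float64(-19.0), np.float64(0.0345)), (np.float64(46.7393), np.float64(-19.5), np.float64(0.0345)), (np.float64(46.1045), np.float64(-20.0), np.float64(0.0345)), (np.float64(44.8828), np.float64(-20.5), np.float64(0.0345)), (np.float64(44.7363), np.float64(-18.5), np.float64(0.0345))]
207 [9.5221972e-01 3.0541381e-01 3.1715460e+02 1.7524638e+02]
jar_green [([281.6, 184.3], 0.67, [0.605, 0.127])]
jar_black [([229.8, 182.4], 0.93, [0.607, 0.283])]
can_a [([392.5, 132.2], 0.79, [0.776, -0.209]), ([341.5, 131.1], 0.78, [0.776, -0.052])]
sauce [([449.9, 168.6], 0.66, [0.665, -0.383])]
spoon [([185.5, 266.3], 0.86, [0.355, 0.398])]
jar []
```

Run:
```python
from h import *
a=cv2.imread("pics/top0.png"); b=imaging.camera("top")[:,:,::-1].copy()
for n,(u,w,r) in dict(black=(219,178,16),green=(279,179,16),can1=(342,120,16),can2=(397,123,16),sauce=(457,163,18),spoon=(180,265,22)).items():
    m=cv2.matchTemplate(b[w-r-8:w+r+8,u-r-8:u+r+8],a[w-r:w+r,u-r:u+r],cv2.TM_CCOEFF_NORMED); _,s,_,l=cv2.minMaxLoc(m); print(n,"shift px",l[0]-8,l[1]-8,round(s,2))
o=get_obs(); print(o["time"],o["grip_width"],o["ft_force"].round(1)); robot.hand_in()
```

```text
black shift px 0 0 1.0
green shift px 0 0 1.0
can1 shift px 0 0 1.0
can2 shift px 0 0 1.0
sauce shift px 0 0 0.99
spoon shift px 0 0 0.95
20.575 0.049019171567408065 [-1.9  1.1  4.3]
the job is handed in; nothing more can be done
```

The job is done and handed in at 20.6 s of robot time. The red-lidded jar is seated in the holder, its lid was screwed to the stop and backed off about a quarter turn, and the gripper is still holding the lid.

- **Seating:** The jar touched the pocket floor with the TCP at z = 0.0948 m; I predicted 0.0949 m. At the end the tool was still pressing down with about 4 N and the grip opening was 49 mm.
- **Screwing down:** The lid stopped after about 155° clockwise, with the torque jumping from about 0.05 to 1.9 N m. There the lid's stripe lined up with the jar's x axis within about 1° measured by hand. My automatic measurement gave about 3°.
- **Backing off:** I make it 90° ± 2°, and the TCP sits 1.0 mm higher, which is what a quarter turn should give. This allows for about 8° of jar rotation within the pocket's play.
- **Other objects:** Comparing the top view before and after, the green and black jars, cans, bottle and spoon show zero pixel shift.

**Checks that failed or disagreed:**
- In the last two wrist pictures, the simple edge detector gave impossible jar angles (-6° and -5°).
- The model-based fit gave -19° to -20°, but with a weak score. I relied on it because the label's angle in the picture agreed.
- The detection network did not find the jar in the last top view.
- I had used up my 12 picture views by then, so the final state was checked only numerically.

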